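# Fit the bushing on the gauge pin and hold the mirror on its collar

### The job

Slide the bushing with the orange collar, collar upward, down onto the gauge pin until it sits fully on the pin's foot, and let go of it. Then turn the spring-return mirror by its yellow grip until the little bench camera, looking into the mirror, sees the orange collar in the middle, and finish while still holding the mirror steady at that angle (it swings back if released). Leave the blue bushing and everything else on the table where they are.

Things in the scene. Friction and masses are not known exactly. Their poses are not given: they have to be found in the camera images.
- bushing: steel bushing with an orange collar, a ring standing upright: outer diameter 40 mm, height 40 mm, bore 19 mm right through, 0.12 kg; the top 14 mm is the orange collar. Origin at the centre of its underside, z up its axis
- mark (a point): centre of the orange collar, on the bushing's axis 33 mm above its underside (63 mm above the table when the bushing is seated)
- gauge: fixed gauge pin: a dark round foot 64 mm across and 30 mm tall, with a bright upright pin 16 mm in diameter in its centre, rising to 80 mm above the table; the last 10 mm tapers to 8 mm. Origin on the pin's axis at table height. A seated bushing has its underside 30 mm above the table
- pin_tip (a point): top of the pin, 80 mm above the table
- viewer: fixed aluminium plate (70 by 240 mm, 8 mm thick) with the mirror's pivot and a black bench camera (84 mm tall). Origin at table height under the pivot axis. The camera stands at y = -0.13 to -0.20 m of this frame and looks along its +y, level, 63 mm above the table, straight at the pivot axis
- mirror: upright mirror 66 mm wide, 62 mm tall (32 to 94 mm above the table), turning about a vertical pivot in its face. Origin on the pivot at table height; x = normal of the reflecting face, y = along its width, z up. It rests with x 85 degrees clockwise (from above) of the viewer's +x, turns up to 1.4 rad anticlockwise; x must halve the angle between the directions pivot to camera and pivot to collar
- mirror_grip (a point): centre of the yellow grip on the mirror's top, on the pivot 128 mm above the table: a bar 12 mm thick (along mirror x), 36 mm long (along mirror y), 110 to 142 mm above the table. Pinch it from above across its thickness and turn anticlockwise 0.4 to 1.1 rad from rest; a light spring (0.02 N m at rest, 0.05 more per rad) turns it back
- sight: red needle under the mirror, 14 mm above the table, reaching 60 mm out from the pivot, geared to turn twice as far as the mirror: it points along the camera's line of sight after the mirror. Origin on the pivot axis 63 mm above the table, where that line meets the mirror; x along the reflected line, z up. The collar is in the middle of the view when it lies on the positive x axis
- spare: the other bushing, same size and shape as bushing but with a blue collar; leave it alone
- beaker: open round steel cup, 64 mm across, 60 mm tall, bystander; origin at the centre of its underside
- jar: small amber glass jar with white cap, 52 mm across, 75 mm tall, bystander; origin at the centre of its underside
- plate_tool: aluminium measuring plate, 50 mm disc lying down with a 12 mm shaft standing up to 70 mm, bystander; origin at the centre of its underside
- driver: red-handled screwdriver lying on the table, bystander
- spanner: steel spanner lying on the table, bystander

How it is judged:
On the way, in this order (a step that is already met when the one before it is completed fails the run):
1. the orange-collared bushing sits fully down on the gauge pin, released (z of bushing in the frame of gauge between 0.026 and 0.034 m and horizontal distance between bushing and gauge below 0.004 m and angle between the z axis of bushing and the z axis of gauge, either way round below 0.06 rad and height (world z) of mark above 0.059 m and contact force between the fingers and bushing below 0.2 N), for 0.2 s.
2. the mirror is held so that the camera sees the orange collar (all of step 1 and y of mark in the frame of sight between -0.015 and 0.015 m and x of mark in the frame of sight above 0.05 m and angular speed of mirror below 0.1 rad/s and contact force between the fingers and mirror above 0.5 N), for 0.5 s.
At the end, for the whole second after the job is handed in: The bushing is upright, collar up, on the pin (within 4 mm of its axis and of the foot), not touched by the fingers; the fingers hold the mirror (over 0.5 N), nearly still (under 0.1 rad/s), so that the reflected line of sight passes within 15 mm of the orange collar's centre (all of step 2); the arm keeps its last pose, push and grip.
It fails at once if the blue bushing or another loose thing is moved by more than 20 mm (distance of any of spare, beaker, jar, plate_tool, driver, spanner from where it was at the start of the episode above 0.02 m).
It also fails if it takes over 59 s, if anything falls off the work surface, if the arm or the gripper's body presses on something with over 40 N, if the wrist force passes 120 N, or if a joint passes its speed limit or range.

### The arm

A 7-joint arm with a two-finger parallel gripper is mounted at the origin on the work surface. World frame = base frame: x ahead of the robot, y to its left, z up, the work surface at z = 0. Lengths are in m, angles in rad, forces in N, time in s.
With the tool pointing down it reaches from about 0.4 to 0.85 m from the base axis. Payload 4.5 kg.
Tool frame: the origin (TCP) lies between the finger pads; the fingertips stand 14 mm ahead of it and the grasp point (between the pads) lies 5 mm behind it; z points along the fingers, y is the line along which they close (so a half turn about z gives the same grasp; the last joint's range is limited). The gripper opens to 88 mm and grips with 3 to 60 N. Pads are 18 mm wide; open, the fingers measure 123 mm over their backs; the gripper's body (75 mm by 187 mm) begins 45 mm behind the grasp point.
Start: joints at [1.265, 0.689, -0.195, 1.565, 0.157, 0.902, -0.215], TCP at [0.208, -0.589, 0.253] pointing down, gripper open.
Joint ranges: [-3.01, 3.01], [-0.46, 2.08], [-1.47, 1.51], [0.13, 2.56], [-1, 4.14], [0.04, 2.09], [-2.66, 2.66]. Speed limits (rad/s): [2.57, 2.57, 3.14, 3.14, 3.14, 3.14, 3.14].

### API

Orientations are given as a rotation vector (axis times angle).
In Python, from rig import ctrl, cams gives the robot as it stands.
- The arm moves only by the shell command python3 -m jog 'ROWS' [OPENING] [FORCE]. ROWS is JSON, a list of rows, each an object of numbers: "x", "y", "z": the shift along the world's x, y, z in mm; "rx", "ry", "rz": the turn, a rotation vector about the world's x, y, z in rad. In form: [{"x": .., "y": .., "z": .., "rx": .., "ry": .., "rz": ..}, ...]. A call has 1 to 5 rows; each row is the pose to reach, as a shift and turn from the pose commanded when the call began; what a row does not reach only later rows make up. A row lasts 1/10 s, in which the tool goes at most 50 mm and 8.59 degrees, less where a joint would pass 70% of its speed; a pose out of reach is approached as far as the arm can. A call with a gripper value outside its range is refused whole. OPENING is the opening, from 0 (shut) to 1 (fully open), set as the call begins (- or left out, the last holds). The fingers move at their own pace and stop on an object; FORCE is the grip in N (left out, the last holds). Time passes only in rows, so rows that repeat a pose let the fingers close. It gives the time, the measured TCP pose, the force, the opening and the grip force at its end, in the units of the state.
- ctrl.get_state(): the state, without advancing time (a new reading comes with each control period).
- cams.get_image(name): name is "scene" or "top" or "wrist"; returns (picture, depth): 400x640x3 uint8, red, green, blue; 400x640 float32, m along the optical axis (not along the pixel's ray), 0 where there is no reading.
- cams.camera_model(name): a dict with "camera_matrix" (3x3 intrinsics, pixels), "dist" ([k1, k2, p1, p2, k3] as OpenCV has them; the pictures are not rectified), "cam_to_world" (4x4, takes a point from camera to world coordinates). Camera axes: x right, y up, looking along -z (the intrinsics and any distortion apply to the point x, -y, -z); pixel columns grow to the right and rows downward; lengths in m; the calibration is good to about 2 mm. A picture is of the moment at which its call begins: read the wrist's pose just before it. camera_model takes no time and is no camera call; for the wrist camera it gives the pose at the moment of the call.
- ctrl.finish_job(): hands the job in; it is judged then, once.
The state is a dict: "clock": time; "joint_pos": joint angles; "dq": joint speeds; "joint_torque": joint torques, N m; "position": TCP position; "ee_rot": TCP orientation; "force": force on the tool from outside, world axes, zero at the start; "wrist_torque": the same for the moment, N m; "opening": finger opening in m; "finger_force": force on a finger pad.
Only numpy, scipy, OpenCV 4.12 (cv2) and the standard library are available. Lean on these libraries where they do the work, as an engineer would, in place of code of your own. Each camera call takes 0.05 s, during which the arm holds its last target. There are 200 camera calls.

## Working session

There is one attempt and no reset: what is moved stays moved. The work goes in short steps, Python scripts to look and compute and a shell command to move; the robot and the scene stay as the last step left them, time stands still between calls to the robot, and variables do not carry over. Pictures are saved under pics/ and viewed, at most 10 in all, crops included, and the job is handed in when it is done.

```bash
mkdir -p pics; ls
cat > h.py <<'E'
import numpy as np, cv2
from rig import ctrl, cams
def grab(name,fn=None):
    m=cams.camera_model(name); im,d=cams.get_image(name)
    if fn: cv2.imwrite('pics/'+fn,im[:,:,::-1])
    np.savez('/tmp/'+name+'.npz',im=im,d=d,K=m['camera_matrix'],dist=m['dist'],T=m['cam_to_world'])
    return im,d,m
def ray(m,uv):
    K=np.array(m['camera_matrix'],float);D=np.array(m['dist'],float);T=np.array(m['cam_to_world'])
    p=cv2.undistortPoints(np.array(uv,float).reshape(-1,1,2),K,D).reshape(-1,2)
    r=np.c_[p[:,0],-p[:,1],-np.ones(len(p))]
    return T[:3,3],r@T[:3,:3].T
def atz(m,uv,z):
    o,r=ray(m,uv); return o+r*((z-o[2])/r[:,2])[:,None]
def cloud(m,d):
    h,w=d.shape; u,v=np.meshgrid(np.arange(w),np.arange(h))
    o,r=ray(m,np.stack([u,v],-1).reshape(-1,2)); P=o+r*d.reshape(-1,1)
    P[d.reshape(-1)==0]=np.nan
    return P.reshape(h,w,3)
E
python3 - <<'E'
from h import *
for n in('top','scene','wrist'):
    im,d,m=grab(n,n+'0.png'); print(n,np.round(m['cam_to_world'],3).tolist(),np.round(m['camera_matrix'],0).tolist(),np.round(m['dist'],3),(d>0).mean())
print(ctrl.get_state())
E
```

```text
pics
top [[-0.026, 0.997, -0.072, 0.41], [-1.0, -0.026, 0.002, -0.026], [0.001, 0.072, 0.997, 1.523], [0.0, 0.0, 0.0, 1.0]] [[496.0, 0.0, 321.0], [0.0, 496.0, 202.0], [0.0, 0.0, 1.0]] [0.033 0.    0.    0.    0.   ] 0.99609375
scene [[0.537, -0.515, 0.668, 1.194], [0.843, 0.309, -0.439, -0.453], [0.02, 0.799, 0.601, 0.704], [0.0, 0.0, 0.0, 1.0]] [[369.0, 0.0, 319.0], [0.0, 369.0, 202.0], [0.0, 0.0, 1.0]] [0.014 0.    0.    0.    0.   ] 0.99598828125
wrist [[0.332, 0.905, 0.266, 0.277], [-0.943, 0.319, 0.092, -0.565], [-0.002, -0.282, 0.959, 0.384], [0.0, 0.0, 0.0, 1.0]] [[313.0, 0.0, 321.0], [0.0, 313.0, 199.0], [0.0, 0.0, 1.0]] [-0.058  0.     0.     0.     0.   ] 0.99614453125
{'clock': 0.15, 'joint_pos': array([ 1.26480418,  0.68974045, -0.19453646,  1.56607439,  0.15730555,
        0.90250581, -0.21505476]), 'dq': array([ 0.00231288, -0.00106967, -0.00174858, -0.00206758, -0.00080927,
       -0.00075354, -0.00086698]), 'joint_torque': array([-1.03466027e-03, -5.27860272e+01, -1.26841318e+00, -1.53586614e+01,
       -5.25269809e-02,  3.93180366e-03,  1.33246708e-04]), 'position': array([ 0.20812915, -0.5888545 ,  0.25213443]), 'ee_rot': array([-3.09505129e+00, -5.31142338e-01,  5.12554762e-04]), 'force': array([-0.12449309, -0.14021927,  0.35687555]), 'wrist_torque': array([-0.00304429,  0.0428356 ,  0.01447778]), 'finger_force': 0.0, 'opening': 0.08840554847330478}
```

View pics/top0.png

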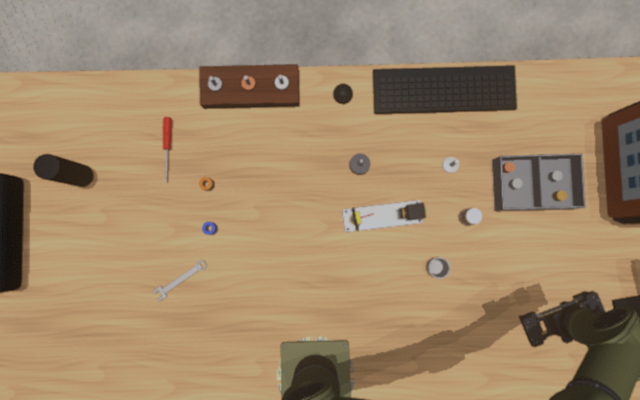

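View pics/scene0.png

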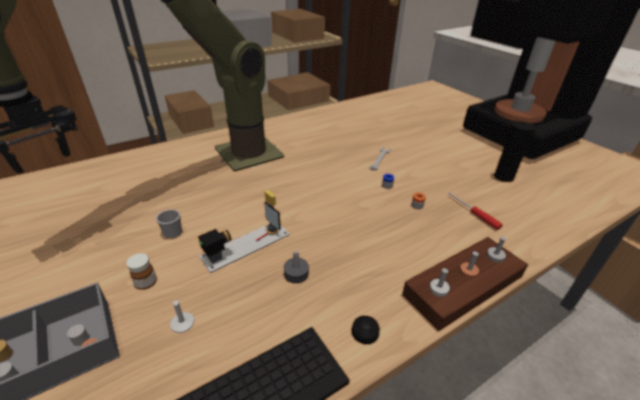

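The top view shows the orange bushing at (206,184), blue at (210,228), the gauge at (360,163), the viewer plate around (384,216) with the grip at (357,217), and the needle pointing up and right. In the scene view the orange bushing at (419,199) stands collar up. Next I measure them from both views.

```bash
cat > m1.py <<'E'
from h import *
def load(n):
    z=np.load('/tmp/%s.npz'%n); return z['im'],z['d'],dict(camera_matrix=z['K'],dist=z['dist'],cam_to_world=z['T'])
for n in('top','scene'):
    im,d,m=load(n); P=cloud(m,d); hsv=cv2.cvtColor(im,cv2.COLOR_RGB2HSV)
    X,Y,Z=P[...,0],P[...,1],P[...,2]
    def reg(c,r): return np.hypot(X-c[0],Y-c[1])<r
    H,S,V=cv2.split(hsv)
    B0=atz(m,[[206,184]],.04)[0] if n=='top' else B0; S0=atz(m,[[210,228]],.04)[0] if n=='top' else S0
    G0=atz(m,[[360,163]],.03)[0] if n=='top' else G0; M0=atz(m,[[357,217]],.13)[0] if n=='top' else M0
    print(n,B0,S0,G0,M0)
    for nm,c,h0,h1 in(('bush',B0,3,17),('spare',S0,110,130),('grip',M0,20,35)):
        k=reg(c,.06)&(H>=h0)&(H<=h1)&(S>150)&(V>60)
        q=P[k]; v,u=np.nonzero(k); print(nm,len(q),'pix',u.mean(),v.mean(),np.nanmean(q,0).round(4),'min',np.nanmin(q,0).round(4),'max',np.nanmax(q,0).round(4))
    k=reg(G0,.045)&(Z>.015)&(Z<.04); q=P[k]; print('foot',len(q),(np.nanmin(q,0)+np.nanmax(q,0))/2,np.nanmean(q,0),np.ptp(q,axis=0))
    k=reg(G0,.03)&(Z>.045); q=P[k]; v,u=np.nonzero(k);print('pin',len(q),q.mean(0),q[:,2].max(),u.mean(),v.mean())
    print('table z',np.nanmedian(Z[reg((B0+S0)/2,.03)]))
E
python3 m1.py
```

```text
top [0.58047741 0.31354421 0.04      ] [0.44820891 0.30284713 0.04      ] [ 0.63377185 -0.1516964   0.03      ] [ 0.46603547 -0.13001361  0.13      ]
bush 109 pix 205.5045871559633 183.12844036697248 [0.5833 0.3152 0.0391] min [ 0.5656  0.2961 -0.0017] max [0.6019 0.3336 0.0492]m1.py:14: RuntimeWarning: Mean of empty slice.
  q=P[k]; v,u=np.nonzero(k); print(nm,len(q),'pix',u.mean(),v.mean(),np.nanmean(q,0).round(4),'min',np.nanmin(q,0).round(4),'max',np.nanmax(q,0).round(4))
  ret = ret.dtype.type(ret / rcount)
m1.py:14: RuntimeWarning: Mean of empty slice
  q=P[k]; v,u=np.nonzero(k); print(nm,len(q),'pix',u.mean(),v.mean(),np.nanmean(q,0).round(4),'min',np.nanmin(q,0).round(4),'max',np.nanmax(q,0).round(4))
Traceback (most recent call last):
  File "m1.py", line 14, in <module>
    q=P[k]; v,u=np.nonzero(k); print(nm,len(q),'pix',u.mean(),v.mean(),np.nanmean(q,0).round(4),'min',np.nanmin(q,0).round(4),'max',np.nanmax(q,0).round(4))
                                                                                                      ~~~~~~~~~^^^^^
ValueError: zero-size array to reduction operation fmin which has no identity
```

```bash
sed -i "s/('spare',S0,110,130)/('spare',S0,100,140)/; s/&(S>150)&(V>60)/\&(S>120)\&(V>40)\&(Z>.015)/; s/        q=P\[k\]; v,u=np.nonzero(k); print(nm/        if not k.any(): print(nm,'none'); continue\n&/" m1.py; python3 m1.py
```

```text
top [0.58047741 0.31354421 0.04      ] [0.44820891 0.30284713 0.04      ] [ 0.63377185 -0.1516964   0.03      ] [ 0.46603547 -0.13001361  0.13      ]
bush 129 pix 205.53488372093022 183.05426356589146 [0.5835 0.3153 0.0384] min [0.5648 0.2961 0.0161] max [0.6019 0.3343 0.0492]
spare 68 pix 208.75 227.98529411764707 [0.4483 0.3064 0.0406] min [0.4333 0.2895 0.0349] max [0.4635 0.3235 0.0498]
grip 52 pix 357.0 217.3653846153846 [ 0.4647 -0.1293  0.1389] min [ 0.4487 -0.1373  0.0947] max [ 0.4809 -0.1228  0.1515]
foot 323 [ 0.63391152 -0.14895519  0.02742207] [ 0.6330862  -0.14887009  0.02996512] [0.06250795 0.06118916 0.02426158]
pin 29 [ 0.6323188  -0.14908172  0.07234603] 0.0840977920451298 360.2758620689655 161.3448275862069
table z 0.00020431695794176363
scene [0.58047741 0.31354421 0.04      ] [0.44820891 0.30284713 0.04      ] [ 0.63377185 -0.1516964   0.03      ] [ 0.46603547 -0.13001361  0.13      ]
bush 105 pix 419.0 196.83809523809524 [0.5881 0.3146 0.0373] min [0.5669 0.297  0.0262] max [0.6068 0.3386 0.0425]
spare 55 pix 388.09090909090907 177.8181818181818 [0.4559 0.3042 0.0367] min [0.4394 0.2895 0.0282] max [0.4708 0.3231 0.0435]
grip 94 pix 269.6063829787234 196.61702127659575 [ 0.4716 -0.1335  0.133 ] min [ 0.4496 -0.1389  0.1123] max [ 0.4876 -0.1257  0.1438]
foot 424 [ 0.63672396 -0.15000745  0.02711693] [ 0.64398941 -0.15362634  0.02847628] [0.06454668 0.06151439 0.02401624]
pin 82 [ 0.64017912 -0.15136117  0.06401895] 0.08186978814965429 296.0 257.4512195121951
table z 8.947247515833645e-05
```

Both views agree within a few mm: bushing ≈(0.584,0.315), gauge ≈(0.635,-0.150), grip ≈(0.467,-0.131). I'll travel with wrist views on the way, starting over the gauge and mirror.

```bash
python3 -m jog '[{"x":150,"y":180,"z":60},{"x":150,"y":180,"z":60},{"x":150,"y":180,"z":60},{"x":150,"y":180,"z":60},{"x":150,"y":180,"z":60}]' 1
python3 -m jog '[{"x":140,"y":190,"z":0},{"x":140,"y":190,"z":0},{"x":140,"y":190,"z":0},{"x":140,"y":190,"z":0},{"x":140,"y":190,"z":0}]'
python3 - <<'E'
from h import *
print(ctrl.get_state()['clock'],ctrl.get_state()['position']); grab('wrist','w1.png')
E
```

```text
0.15 [ 0.20812915 -0.5888545   0.25213443]$[0]: bad value
$[0]: bad value
```

View pics/w1.png

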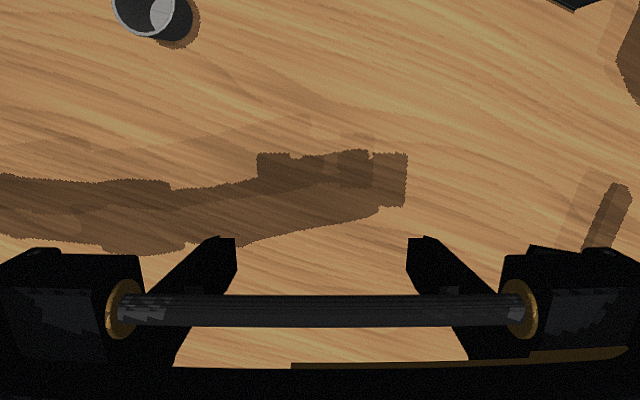

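The arm has not moved: the call was refused. The picture shows the fingers at (220,260) and (420,260) and the beaker at (155,15). I'll try all six keys.

```bash
python3 -m jog '[{"x":150,"y":180,"z":60,"rx":0,"ry":0,"rz":0},{"x":150,"y":180,"z":60,"rx":0,"ry":0,"rz":0},{"x":150,"y":180,"z":60,"rx":0,"ry":0,"rz":0},{"x":150,"y":180,"z":60,"rx":0,"ry":0,"rz":0},{"x":150,"y":180,"z":60,"rx":0,"ry":0,"rz":0}]' 1 ; python3 -m jog --help | head -20
```

```text
clock: 0.7
position: [0.3601, -0.4068, 0.3134]
ee_rot: [-3.096, -0.534, -0.001]
force: [1.0, -1.1, 0.3]
opening: 0.0882
finger_force: 0.0invalid input: not JSON, or not a number
```

```bash
python3 -m jog '[{"x":140,"y":180,"z":0,"rx":0,"ry":0,"rz":0},{"x":140,"y":180,"z":0,"rx":0,"ry":0,"rz":0},{"x":140,"y":180,"z":0,"rx":0,"ry":0,"rz":0},{"x":140,"y":180,"z":0,"rx":0,"ry":0,"rz":0},{"x":140,"y":180,"z":0,"rx":0,"ry":0,"rz":0}]'
python3 -m jog '[{"x":0,"y":0,"z":0,"rx":0,"ry":0,"rz":0},{"x":0,"y":0,"z":0,"rx":0,"ry":0,"rz":0},{"x":0,"y":0,"z":0,"rx":0,"ry":0,"rz":0}]'
python3 - <<'E'
from h import *
grab('wrist','w2.png')
E
```

```text
clock: 1.2
position: [0.5009, -0.2245, 0.3128]
ee_rot: [-3.093, -0.54, -0.003]
force: [0.6, 0.7, -0.9]
opening: 0.0882
finger_force: 0.0
clock: 1.5
position: [0.4972, -0.2309, 0.3125]
ee_rot: [3.096, 0.527, -0.002]
force: [0.1, -0.7, 0.6]
opening: 0.0879
finger_force: 0.0
```

View pics/w2.png

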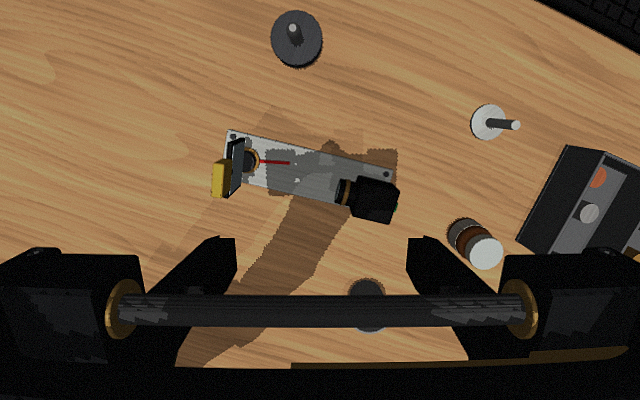

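The wrist view shows the pin tip at (292,28) on its foot (297,40), the yellow grip at (221,178), the needle from (258,160) to (290,163), and the bench camera at (370,200).

```bash
cat > m2.py <<'E'
from h import *
from m1 import load
E
sed -i 's/^for n in(.top.,.scene.):/for n in []:/' m1.py
cat >> m2.py <<'E'
im,d,m=load('wrist'); P=cloud(m,d); H,S,V=cv2.split(cv2.cvtColor(im,cv2.COLOR_RGB2HSV)); Z=P[...,2]
G=np.array([.635,-.15]); A=np.array([.467,-.131])
near=lambda c,r: np.hypot(P[...,0]-c[0],P[...,1]-c[1])<r
q=P[near(G,.05)&(Z>.022)&(Z<.034)]; c,r=cv2.minEnclosingCircle(q[:,:2].astype(np.float32)); print('foot circ',c,r,np.median(q[:,2]))
q=P[near(G,.03)&(Z>.077)]; print('pin top',len(q),q.mean(0),np.ptp(q,axis=0))
q=P[near(G,.03)&(Z>.045)&(Z<.07)]; print('pin side',len(q),q.mean(0))
k=near(A,.06)&(H>20)&(H<35)&(S>120)&(Z>.1)
q=P[k&(Z>.136)]; print('grip top',len(q),q.mean(0),Z[k].max(),cv2.minAreaRect((q[:,:2]*1000).astype(np.float32)))
k=near(A,.09)&((H<6)|(H>174))&(S>140)&(V>50)&(Z<.05); q=P[k]; v,u=np.nonzero(k)
w=atz(m,np.c_[u,v],.014); dd=np.linalg.svd(w[:,:2]-w[:,:2].mean(0))[2][0]; print('needle',len(q),q[:,2].mean(),w.mean(0),np.degrees(np.arctan2(*dd[::-1])),w.min(0),w.max(0))
k=near(A,.26)&(Z>.005)&(Z<.011)&(S<70)&(V>70); q=P[k]; print('plate',len(q),cv2.minAreaRect((q[:,:2]*1000).astype(np.float32)))
k=near([.49,-.3],.09)&(Z>.075)&(Z<.09)&(V<60); q=P[k]; print('cam top',len(q),cv2.minAreaRect((q[:,:2]*1000).astype(np.float32)))
E
python3 m2.py
```

```text
foot circ (0.6331555247306824, -0.15152190625667572) 0.032224323600530624 0.03003792676956371
pin top 73 [ 0.63275042 -0.15153377  0.07951731] [0.00920394 0.00968675 0.00475247]
pin side 74 [ 0.62900001 -0.15518429  0.05964256]
grip top 820 [ 0.48404032 -0.15414625  0.26842666] 0.4041817076717459 ((482.0095520019531, -152.22984313964844), (46.91551208496094, 68.23155212402344), 26.361690521240234)
needle 86 0.015778605878091004 [ 0.47507904 -0.16945668  0.014     ] -74.92020155250746 [ 0.46795519 -0.19017014  0.014     ] [ 0.4816431  -0.14952239  0.014     ]
plate 5100 ((473.2287902832031, -216.7803955078125), (69.98848724365234, 239.1302490234375), 5.356851577758789)
cam top 1756 ((480.9966735839844, -296.90948486328125), (46.218196868896484, 73.77182006835938), 5.5217604637146)
```

```bash
python3 -m jog '[{"x":43,"y":230,"z":0,"rx":0,"ry":0,"rz":0},{"x":43,"y":230,"z":0,"rx":0,"ry":0,"rz":0},{"x":43,"y":230,"z":0,"rx":0,"ry":0,"rz":0},{"x":43,"y":230,"z":0,"rx":0,"ry":0,"rz":0},{"x":43,"y":230,"z":0,"rx":0,"ry":0,"rz":0}]'
python3 -m jog '[{"x":15,"y":240,"z":-20,"rx":0,"ry":0,"rz":0},{"x":15,"y":240,"z":-20,"rx":0,"ry":0,"rz":0},{"x":15,"y":240,"z":-20,"rx":0,"ry":0,"rz":0},{"x":15,"y":240,"z":-20,"rx":0,"ry":0,"rz":0},{"x":15,"y":240,"z":-20,"rx":0,"ry":0,"rz":0}]'
```

```text
clock: 2.05
position: [0.5415, 0.0032, 0.313]
ee_rot: [-3.095, -0.533, -0.001]
force: [0.4, 0.6, 0.8]
opening: 0.0881
finger_force: 0.0
clock: 2.55
position: [0.5565, 0.2422, 0.2926]
ee_rot: [-3.096, -0.53, -0.0]
force: [1.6, 0.6, -0.5]
opening: 0.0879
finger_force: 0.0
```

```bash
cat > m3.py <<'E'
from h import *
from m1 import load
import sys
def bush(c=(.585,.315),zlo=.036,zhi=.044):
    im,d,m=grab('wrist'); P=cloud(m,d); H,S,V=cv2.split(cv2.cvtColor(im,cv2.COLOR_RGB2HSV))
    k=(H<18)&(S>130)&(V>50)&(np.hypot(P[...,0]-c[0],P[...,1]-c[1])<.04)&(P[...,2]>zlo)&(P[...,2]<zhi)
    q=P[k]; v,u=np.nonzero(k); w=atz(m,np.c_[u,v],.04); el=cv2.minEnclosingCircle(w[:,:2].astype(np.float32))
    print('bush n',len(q),'mean',q.mean(0).round(4),'z',np.median(q[:,2]),'circ',el,'pix',u.mean(),v.mean())
if __name__=='__main__':
    s=ctrl.get_state(); print(s['clock'],s['position'],s['ee_rot']); bush()
E
python3 m3.py
python3 -m jog '[{"x":30,"y":50,"z":-40,"rx":0,"ry":0,"rz":0},{"x":30,"y":73,"z":-80,"rx":0,"ry":0,"rz":0},{"x":30,"y":73,"z":-120,"rx":0,"ry":0,"rz":0},{"x":30,"y":73,"z":-140,"rx":0,"ry":0,"rz":0},{"x":30,"y":73,"z":-140,"rx":0,"ry":0,"rz":0}]'
python3 m3.py
python3 - <<'E'
from h import *
cv2.imwrite('pics/w3.png',np.load('/tmp/wrist.npz')['im'][:,:,::-1])
E
```

```text
2.55 [0.55645073 0.24216023 0.29256123] [-3.09634794e+00 -5.29934522e-01 -1.45089044e-04]
bush n 646 mean [0.5838 0.3161 0.0401] z 0.040101946191288235 circ ((0.5832606554031372, 0.315947562456131), 0.01994965225458145) pix 270.40557275541795 126.4814241486068
clock: 3.1
position: [0.5845, 0.3106, 0.1485]
ee_rot: [3.093, 0.528, -0.012]
force: [-0.4, -0.2, 0.1]
opening: 0.0881
finger_force: 0.0
3.1 [0.58454337 0.31062322 0.14854624] [ 3.09263125  0.52830758 -0.01220717]
bush n 1432 mean [0.5845 0.3164 0.0399] z 0.040012502025510086 circ ((0.5843920707702637, 0.3161200284957886), 0.020045271143317223) pix 313.37011173184356 197.58100558659217
```

View pics/w3.png

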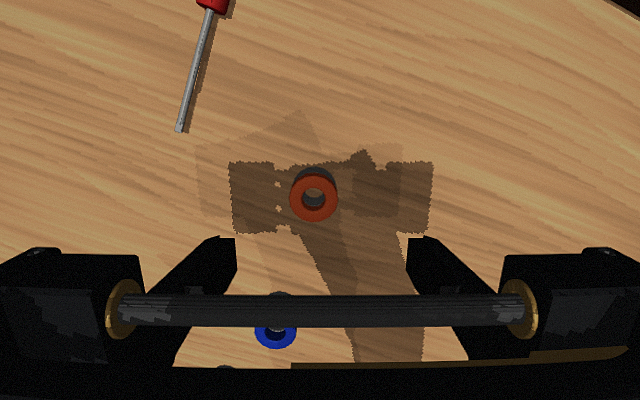

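The bushing collar is at (313,198), with the blue one clear at (276,333). I'll descend.

```bash
python3 -m jog '[{"x":-2,"y":1,"z":-40,"rx":0,"ry":0,"rz":0},{"x":-2,"y":1,"z":-75,"rx":0,"ry":0,"rz":0},{"x":-2,"y":1,"z":-85,"rx":0,"ry":0,"rz":0},{"x":-2,"y":1,"z":-85,"rx":0,"ry":0,"rz":0},{"x":-2,"y":1,"z":-85,"rx":0,"ry":0,"rz":0}]'; python3 m3.py
```

```text
clock: 3.65
position: [0.5862, 0.3151, 0.0702]
ee_rot: [-3.095, -0.53, -0.006]
force: [0.0, 0.4, 0.7]
opening: 0.0885
finger_force: 0.0
3.65 [0.5861777  0.31508826 0.07020756] [-3.09537508 -0.52952607 -0.00610027]
bush n 2851 mean [0.5847 0.3165 0.0399] z 0.04002507959608673 circ ((0.5844336152076721, 0.31667089462280273), 0.020468546077609062) pix 317.1094352858646 242.44089793055068
```

```bash
python3 -m jog '[{"x":-1.5,"y":1.5,"z":-25,"rx":0,"ry":0,"rz":0},{"x":-1.5,"y":1.5,"z":-42,"rx":0,"ry":0,"rz":0},{"x":-1.5,"y":1.5,"z":-47,"rx":0,"ry":0,"rz":0},{"x":-1.5,"y":1.5,"z":-47,"rx":0,"ry":0,"rz":0},{"x":-1.5,"y":1.5,"z":-47,"rx":0,"ry":0,"rz":0}]'
python3 -m jog '[{"x":0,"y":0,"z":0,"rx":0,"ry":0,"rz":0},{"x":0,"y":0,"z":0,"rx":0,"ry":0,"rz":0},{"x":0,"y":0,"z":0,"rx":0,"ry":0,"rz":0},{"x":0,"y":0,"z":0,"rx":0,"ry":0,"rz":0},{"x":0,"y":0,"z":0,"rx":0,"ry":0,"rz":0}]' 0.3 20
python3 -m jog '[{"x":0,"y":0,"z":0,"rx":0,"ry":0,"rz":0},{"x":0,"y":0,"z":0,"rx":0,"ry":0,"rz":0},{"x":0,"y":0,"z":0,"rx":0,"ry":0,"rz":0},{"x":0,"y":0,"z":0,"rx":0,"ry":0,"rz":0},{"x":0,"y":0,"z":0,"rx":0,"ry":0,"rz":0}]' 0.3 20
```

```text
clock: 4.2
position: [0.5835, 0.3164, 0.0215]
ee_rot: [-3.096, -0.531, -0.002]
force: [0.2, -1.0, -0.0]
opening: 0.0876
finger_force: 0.0
clock: 4.7
position: [0.5829, 0.3162, 0.0209]
ee_rot: [3.096, 0.531, 0.0]
force: [-1.6, 0.7, 0.4]
opening: 0.0501
finger_force: 0.0
clock: 5.2
position: [0.5828, 0.3162, 0.0207]
ee_rot: [3.096, 0.531, -0.0]
force: [0.2, 0.0, 0.2]
opening: 0.0395
finger_force: 20.0
```

```bash
python3 -m jog '[{"x":0,"y":0,"z":40,"rx":0,"ry":0,"rz":0},{"x":0,"y":0,"z":80,"rx":0,"ry":0,"rz":0},{"x":10,"y":-20,"z":120,"rx":0,"ry":0,"rz":0},{"x":20,"y":-60,"z":130,"rx":0,"ry":0,"rz":0},{"x":25,"y":-105,"z":130,"rx":0,"ry":0,"rz":0}]'
python3 -m jog '[{"x":5,"y":-45,"z":0,"rx":0,"ry":0,"rz":0},{"x":10,"y":-90,"z":0,"rx":0,"ry":0,"rz":0},{"x":15,"y":-135,"z":0,"rx":0,"ry":0,"rz":0},{"x":20,"y":-180,"z":0,"rx":0,"ry":0,"rz":0},{"x":25,"y":-225,"z":0,"rx":0,"ry":0,"rz":0}]'
python3 -m jog '[{"x":0,"y":-40,"z":0,"rx":0,"ry":0,"rz":0},{"x":0,"y":-80,"z":0,"rx":0,"ry":0,"rz":0},{"x":0,"y":-110,"z":0,"rx":0,"ry":0,"rz":0},{"x":0,"y":-125,"z":0,"rx":0,"ry":0,"rz":0},{"x":0,"y":-135,"z":0,"rx":0,"ry":0,"rz":0}]'
python3 -m jog '[{"x":0,"y":0,"z":0,"rx":0,"ry":0,"rz":0},{"x":0,"y":0,"z":0,"rx":0,"ry":0,"rz":0},{"x":0,"y":0,"z":0,"rx":0,"ry":0,"rz":0}]'
python3 - <<'E'
from h import *
s=ctrl.get_state();print(s['position'],s['ee_rot'])
grab('wrist','w4.png');grab('top');grab('scene')
E
```

```text
clock: 5.7
position: [0.61, 0.2124, 0.1536]
ee_rot: [-3.094, -0.535, -0.01]
force: [1.2, -0.9, -0.9]
opening: 0.039
finger_force: 20.0
clock: 6.2
position: [0.6326, -0.0157, 0.1507]
ee_rot: [3.096, 0.531, -0.0]
force: [0.6, 0.1, -1.5]
opening: 0.0392
finger_force: 20.0
clock: 6.7
position: [0.6325, -0.1498, 0.1505]
ee_rot: [-3.097, -0.529, 0.001]
force: [-0.7, 0.5, -1.2]
opening: 0.0392
finger_force: 20.0
clock: 7.0
position: [0.6332, -0.1461, 0.1508]
ee_rot: [-3.094, -0.536, -0.001]
force: [-0.9, 0.4, -1.4]
opening: 0.0389
finger_force: 20.0
[ 0.633182   -0.14606668  0.15078692] [-3.09398604e+00 -5.35915497e-01 -6.64238058e-04]
```

View pics/w4.png

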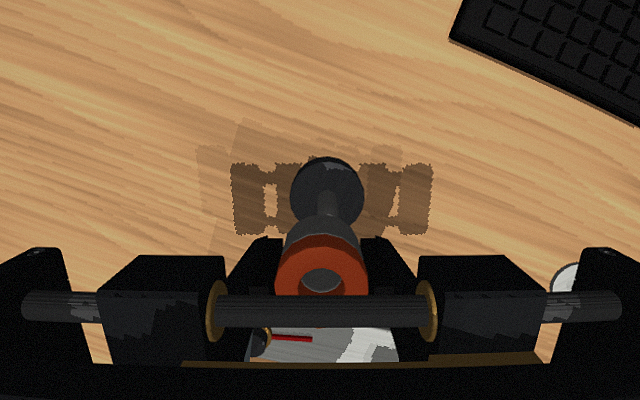

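The collar is in hand at (322,268) and the foot is at (327,190). I'll fit both circles from the depth in this one image, so that calibration errors largely cancel.

```bash
cat > m4.py <<'E'
from h import *
from m1 import load
from scipy.optimize import least_squares
def fit(q,R):
    # circle of known radius, points = outer boundary
    return least_squares(lambda c:np.hypot(*(q-c).T)-R,q.mean(0),loss='soft_l1',f_scale=.0005).x
def edge(P,k,c0,R,tol,n=90):
    q=P[k][:,:2]; a=np.arctan2(*(q-c0).T[::-1]); r=np.hypot(*(q-c0).T); out=[]
    for i in range(n):
        s=(a>=-np.pi+i*2*np.pi/n)&(a<-np.pi+(i+1)*2*np.pi/n)
        if s.any():
            j=np.argmax(r*s)
            if abs(r[j]-R)<tol: out.append(q[j])
    return np.array(out)
if __name__=='__main__':
    im,d,m=load('wrist'); P=cloud(m,d); Z=P[...,2]; H,S,V=cv2.split(cv2.cvtColor(im,cv2.COLOR_RGB2HSV))
    t=ctrl.get_state()['position']
    k=(H<18)&(S>130)&(V>40)&(np.hypot(P[...,0]-t[0],P[...,1]-t[1])<.035)&(Z>.1)
    zt=np.percentile(Z[k],[10,50,90,99]);print('collar z',zt,k.sum())
    k&=abs(Z-zt[2])<.003
    c=t[:2].copy()
    for _ in range(3): e=edge(P,k,c,.02,.004); c=fit(e,.02)
    print('collar centre',c,len(e),'vs tcp',c-t[:2],'z',np.median(P[k],0))
    k=(np.hypot(P[...,0]-.633,P[...,1]+.1515)<.045)&(abs(Z-.03)<.004)
    f=np.array([.633,-.1515])
    for _ in range(3): e=edge(P,k,f,.032,.004); f=fit(e,.032)
    print('foot centre',f,len(e),'move mm',(f-c)*1000)
    q=P[k&True]; print('resid',np.hypot(*(e-f).T).std())
    for n in('top','scene'):
        im,d,m=load(n); P=cloud(m,d); Z=P[...,2]
E
python3 m4.py
```

```text
collar z [0.1618786  0.16998836 0.22545126 0.22876919] 4605
collar centre [ 0.63246797 -0.1460858 ] 16 vs tcp [-0.00058584  0.00120753] z [ 0.65150105 -0.14433742  0.22758568]
foot centre [ 0.6336587  -0.15133775] 69 move mm [ 1.19073049 -5.25195182]
resid 0.00045153216523527066
```

```bash
sed -i 's/&(Z>.1)$/\&(Z>.1)\&(Z<.19)/' m4.py; sed -i "s/k&=abs(Z-zt\[2\])<.003/k\&=abs(Z-zt[1])<.003/" m4.py; python3 m4.py
```

```text
collar z [0.16136108 0.16981812 0.17077194 0.1713543 ] 3987
collar centre [ 0.63370572 -0.14623947] 52 vs tcp [0.00065191 0.00105387] z [ 0.6439254  -0.14106183  0.17008171]
foot centre [ 0.6336587  -0.15133775] 69 move mm [-0.04701852 -5.09828791]
resid 0.00045153216523527066
```

```bash
python3 -m jog '[{"x":0,"y":-5,"z":-15,"rx":0,"ry":0,"rz":0},{"x":0,"y":-5,"z":-30,"rx":0,"ry":0,"rz":0},{"x":0,"y":-5,"z":-40,"rx":0,"ry":0,"rz":0},{"x":0,"y":-5,"z":-40,"rx":0,"ry":0,"rz":0},{"x":0,"y":-5,"z":-40,"rx":0,"ry":0,"rz":0}]'
python3 - <<'E'
from h import *
s=ctrl.get_state();print(s['position'],s['ee_rot'])
grab('wrist')
E
python3 m4.py
```

```text
clock: 7.65
position: [0.6326, -0.1536, 0.1101]
ee_rot: [-3.096, -0.531, 0.001]
force: [1.2, 0.2, -1.2]
opening: 0.0389
finger_force: 20.0
[ 0.63261407 -0.15359423  0.11008239] [-3.09587857e+00 -5.31314280e-01  1.36486504e-03]
collar z [0.12140462 0.12927744 0.18446456 0.18802417] 4594
collar centre [ 0.63319794 -0.15377828] 51 vs tcp [ 0.00012877 -0.00014824] z [ 0.64335476 -0.14857955  0.12936839]
foot centre [ 0.63360508 -0.15137633] 64 move mm [0.40713894 2.40195279]
resid 0.000358907800273957
```

```bash
python3 -m jog '[{"x":0,"y":0,"z":0,"rx":0,"ry":0,"rz":0},{"x":0,"y":0,"z":0,"rx":0,"ry":0,"rz":0},{"x":0,"y":0,"z":0,"rx":0,"ry":0,"rz":0},{"x":0,"y":0,"z":0,"rx":0,"ry":0,"rz":0},{"x":0,"y":0,"z":0,"rx":0,"ry":0,"rz":0}]'
for i in 1 2 3; do python3 - <<'E'
from h import *
s=ctrl.get_state();print(s['position'],s['clock'])
grab('wrist')
E
python3 m4.py; done
```

```text
clock: 8.2
position: [0.6329, -0.1538, 0.1109]
ee_rot: [3.096, 0.531, 0.0]
force: [-0.2, 0.2, -0.8]
opening: 0.0391
finger_force: 20.0
[ 0.632878   -0.15381325  0.11086716] 8.2
collar z [0.12226199 0.13008599 0.18654259 0.1889526 ] 4598
collar centre [ 0.63345639 -0.15398952] 51 vs tcp [ 0.00059518 -0.00019378] z [ 0.64356138 -0.14883119  0.13015818]
foot centre [ 0.63363574 -0.15139118] 64 move mm [0.17935347 2.59834157]
resid 0.00038649004533782385
[ 0.63286121 -0.15379574  0.11083547] 8.25
collar z [0.12216561 0.13003224 0.18532537 0.1888466 ] 4591
collar centre [ 0.63340367 -0.15398679] 51 vs tcp [ 0.00054293 -0.00020405] z [ 0.64355093 -0.14876947  0.13011987]
foot centre [ 0.63364122 -0.15138578] 64 move mm [0.23754875 2.60100966]
resid 0.00038192317631539945
[ 0.63286073 -0.15378274  0.11081722] 8.3
collar z [0.12217375 0.13000169 0.18609571 0.18868862] 4599
collar centre [ 0.63335729 -0.15397244] 51 vs tcp [ 0.00049929 -0.00019892] z [ 0.64353915 -0.14882157  0.13008742]
foot centre [ 0.63360815 -0.15138372] 64 move mm [0.2508583  2.58872162]
resid 0.00038987289997836466
```

```bash
python3 -m jog '[{"x":0,"y":2.5,"z":0,"rx":0,"ry":0,"rz":0},{"x":0,"y":2.5,"z":0,"rx":0,"ry":0,"rz":0},{"x":0,"y":2.5,"z":-8,"rx":0,"ry":0,"rz":0},{"x":0,"y":2.5,"z":-16,"rx":0,"ry":0,"rz":0},{"x":0,"y":2.5,"z":-16,"rx":0,"ry":0,"rz":0}]'
python3 - <<'E'
from h import *
s=ctrl.get_state();print(s['position'],s['force'],s['wrist_torque'],s['clock'])
grab('wrist')
E
python3 m4.py
```

```text
clock: 8.85
position: [0.6316, -0.1512, 0.093]
ee_rot: [-3.096, -0.531, 0.005]
force: [-0.3, -0.0, -1.5]
opening: 0.0388
finger_force: 20.0
[ 0.63159295 -0.15119174  0.09295317] [-0.25391431 -0.0294015  -1.45958834] [-0.05065037  0.06740795 -0.02573969] 8.85
collar z [0.1047427  0.11214776 0.16795253 0.17086131] 4559
collar centre [ 0.6321883  -0.15136388] 51 vs tcp [ 0.00018538 -0.0001373 ] z [ 0.64234178 -0.14611213  0.11221913]
foot centre [ 0.63361717 -0.15125279] 63 move mm [1.42887209 0.11108783]
resid 0.0004429614400726648
```

```bash
python3 -m jog '[{"x":0.5,"y":0,"z":-5,"rx":0,"ry":0,"rz":0},{"x":0.5,"y":0,"z":-10,"rx":0,"ry":0,"rz":0},{"x":0.5,"y":0,"z":-15,"rx":0,"ry":0,"rz":0},{"x":0.5,"y":0,"z":-20,"rx":0,"ry":0,"rz":0},{"x":0.5,"y":0,"z":-20,"rx":0,"ry":0,"rz":0}]'
python3 - <<'E'
from h import *
s=ctrl.get_state();print(s['position'],s['force'],s['wrist_torque'],s['clock'])
grab('wrist')
E
python3 m4.py
```

```text
clock: 9.4
position: [0.6327, -0.1512, 0.0738]
ee_rot: [-3.096, -0.531, 0.002]
force: [-0.9, 0.6, -0.9]
opening: 0.0392
finger_force: 20.0
[ 0.63268561 -0.15120715  0.0737766 ] [-0.8624719   0.55474257 -0.87570063] [-0.03636352  0.03592823  0.01709296] 9.4
collar z [0.13879616 0.15042807 0.15163655 0.15242995] 658
collar centre [ 0.63191822 -0.15330024] 18 vs tcp [-0.00108035 -0.00208139] z [ 0.65109124 -0.14809737  0.15077968]
foot centre [ 0.63351468 -0.15126812] 50 move mm [1.59645351 2.03211237]
resid 0.00046178161343536867
```

```bash
python3 -m jog '[{"x":0.3,"y":0,"z":-5,"rx":0,"ry":0,"rz":0},{"x":0.3,"y":0,"z":-10,"rx":0,"ry":0,"rz":0},{"x":0.3,"y":0,"z":-15,"rx":0,"ry":0,"rz":0},{"x":0.3,"y":0,"z":-20,"rx":0,"ry":0,"rz":0},{"x":0.3,"y":0,"z":-20,"rx":0,"ry":0,"rz":0}]'
python3 -m jog '[{"x":0,"y":0,"z":0,"rx":0,"ry":0,"rz":0},{"x":0,"y":0,"z":-1,"rx":0,"ry":0,"rz":0},{"x":0,"y":0,"z":-2,"rx":0,"ry":0,"rz":0},{"x":0,"y":0,"z":-3,"rx":0,"ry":0,"rz":0},{"x":0,"y":0,"z":-3,"rx":0,"ry":0,"rz":0}]'
```

```text
clock: 9.95
position: [0.633, -0.1512, 0.0537]
ee_rot: [-3.096, -0.531, 0.002]
force: [0.1, 0.5, -1.6]
opening: 0.0389
finger_force: 20.0
clock: 10.45
position: [0.6336, -0.1513, 0.0517]
ee_rot: [3.096, 0.531, -0.0]
force: [-0.4, -0.5, -0.9]
opening: 0.0388
finger_force: 20.0
```

```bash
python3 -m jog '[{"x":0,"y":0,"z":-1,"rx":0,"ry":0,"rz":0},{"x":0,"y":0,"z":-1,"rx":0,"ry":0,"rz":0},{"x":0,"y":0,"z":-1,"rx":0,"ry":0,"rz":0}]'
python3 -m jog '[{"x":0,"y":0,"z":-1,"rx":0,"ry":0,"rz":0},{"x":0,"y":0,"z":0,"rx":0,"ry":0,"rz":0},{"x":0,"y":0,"z":0,"rx":0,"ry":0,"rz":0},{"x":0,"y":0,"z":0,"rx":0,"ry":0,"rz":0},{"x":0,"y":0,"z":0,"rx":0,"ry":0,"rz":0}]' 0.9
python3 -m jog '[{"x":0,"y":0,"z":30,"rx":0,"ry":0,"rz":0},{"x":0,"y":0,"z":70,"rx":0,"ry":0,"rz":0},{"x":0,"y":0,"z":110,"rx":0,"ry":0,"rz":0},{"x":-20,"y":0,"z":150,"rx":0,"ry":0,"rz":0},{"x":-60,"y":0,"z":180,"rx":0,"ry":0,"rz":0}]'
python3 -m jog '[{"x":-40,"y":10,"z":0,"rx":0,"ry":0,"rz":0},{"x":-80,"y":10,"z":0,"rx":0,"ry":0,"rz":0},{"x":-110,"y":15,"z":0,"rx":0,"ry":0,"rz":0},{"x":-110,"y":15,"z":0,"rx":0,"ry":0,"rz":0},{"x":-110,"y":15,"z":0,"rx":0,"ry":0,"rz":0}]'
python3 - <<'E'
from h import *
grab('wrist','w5.png');grab('top');grab('scene')
E
```

```text
clock: 10.75
position: [0.6337, -0.1513, 0.0507]
ee_rot: [3.096, 0.531, 0.0]
force: [-0.2, 0.1, -1.4]
opening: 0.039
finger_force: 20.0
clock: 11.25
position: [0.6337, -0.1513, 0.0508]
ee_rot: [3.096, 0.531, 0.0]
force: [-0.1, -0.4, -0.6]
opening: 0.0773
finger_force: 0.0
clock: 11.75
position: [0.5763, -0.1507, 0.2333]
ee_rot: [3.095, 0.532, 0.011]
force: [-0.4, 0.4, 0.6]
opening: 0.0791
finger_force: 0.0
clock: 12.25
position: [0.464, -0.1364, 0.2312]
ee_rot: [3.096, 0.531, 0.002]
force: [-0.8, -0.3, -1.2]
opening: 0.0793
finger_force: 0.0
```

View pics/w5.png

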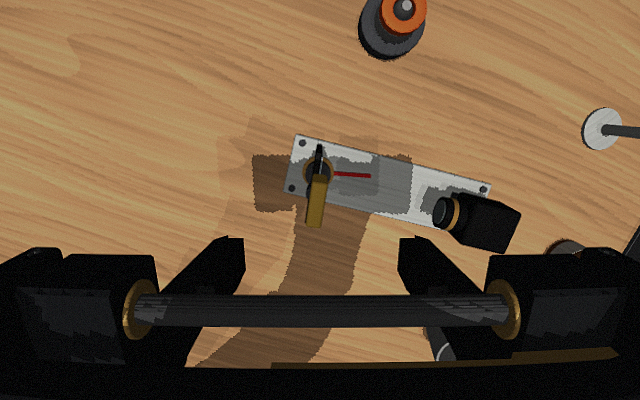

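The bushing is on the pin, with the collar at (404,10) and the pin tip through it. The grip is at (316,200), and the needle runs from (330,174) to (370,176).

```bash
cat > m5.py <<'E'
from h import *
from m1 import load
def collar(n):
    im,d,m=load(n); P=cloud(m,d); Z=P[...,2]; H,S,V=cv2.split(cv2.cvtColor(im,cv2.COLOR_RGB2HSV))
    k=(np.hypot(P[...,0]-.634,P[...,1]+.1515)<.03)&(H<18)&(S>130)&(Z>.05); q=P[k]
    print(n,'collar',len(q),'z',np.percentile(q[:,2],[5,50,95]).round(4),'mid',((q.min(0)+q.max(0))/2).round(4))
    return im,P,m,H,S,V
def needle(n,A):
    im,P,m,H,S,V=collar(n); Z=P[...,2]
    k=(np.hypot(P[...,0]-A[0],P[...,1]-A[1])<.075)&((H<6)|(H>174))&(S>140)&(V>50)&(Z<.03)&(Z>.005)
    v,u=np.nonzero(k); w=atz(m,np.c_[u,v],.014)[:,:2]; dd=np.linalg.svd(w-w.mean(0))[2][0]
    b=w.mean(0)-A; dd*=np.sign(dd@b)
    C=np.array([.6336,-.1513])
    print(n,'needle n',len(w),'line deg',np.degrees(np.arctan2(dd[1],dd[0])),'from pivot',np.degrees(np.arctan2(b[1],b[0])),'target',np.degrees(np.arctan2(*(C-A)[::-1])),'line y of collar mm',1000*np.cross(dd,C-w.mean(0)))
    return im,P,m,H,S,V
if __name__=='__main__':
    A=np.array([.467,-.131])
    im,P,m,H,S,V=needle('wrist',A); Z=P[...,2]
    k=(np.hypot(P[...,0]-A[0],P[...,1]-A[1])<.03)&(H>18)&(H<36)&(S>100)&(Z>.137)&(Z<.147); q=P[k]
    r=cv2.minAreaRect((q[:,:2]*1000).astype(np.float32)); print('grip',len(q),q.mean(0),r)
    v,u=np.nonzero(k); w=atz(m,np.c_[u,v],.142); print(cv2.minAreaRect((w[:,:2]*1000).astype(np.float32)))
    k=(np.hypot(P[...,0]-A[0],P[...,1]-A[1])<.26)&(Z>.005)&(Z<.011)&(S<70)&(V>70); q=P[k]; print('plate',len(q),cv2.minAreaRect((q[:,:2]*1000).astype(np.float32)))
    collar('top');collar('scene')
E
python3 m5.py 2>&1 | grep -v -i warn
```

```text
print(n,'needle n',len(w),'line deg',np.degrees(np.arctan2(dd[1],dd[0])),'from pivot',np.degrees(np.arctan2(b[1],b[0])),'target',np.degrees(np.arctan2(*(C-A)[::-1])),'line y of collar mm',1000*np.cross(dd,C-w.mean(0)))
wrist collar 1108 z [0.0619 0.0697 0.0712] mid [ 0.6298 -0.1517  0.0645]
wrist needle n 132 line deg -75.1223062069233 from pivot -78.22518694366995 target -6.947171768959699 line y of collar mm 157.98921595351229
grip 715 [ 0.46663488 -0.13213574  0.14194699] ((465.63238525390625, -132.37156677246094), (36.19187927246094, 11.453327178955078), 10.198495864868164)
((466.44866943359375, -132.18661499023438), (36.6715202331543, 11.420153617858887), 10.122151374816895)
plate 8269 ((473.0301818847656, -217.18844604492188), (70.29110717773438, 239.3750762939453), 5.268163204193115)
top collar 117 z [0.0611 0.0693 0.0747] mid [ 0.6337 -0.1505  0.0651]
scene collar 149 z [0.0614 0.0693 0.0715] mid [ 0.6372 -0.1505  0.0662]
```

The bushing is seated (collar top 0.070). Pivot ≈ (0.466,-0.132), mirror x at -79.8°, required -45.7°, so the turn is about +0.595 rad. I'll align the tool and pinch the grip.

```bash
python3 -m jog '[{"x":2,"y":4,"z":-20,"rx":0,"ry":0,"rz":-0.1},{"x":2,"y":4,"z":-30,"rx":0,"ry":0,"rz":-0.16},{"x":2,"y":4,"z":-40,"rx":0,"ry":0,"rz":-0.16},{"x":2,"y":4,"z":-50,"rx":0,"ry":0,"rz":-0.16},{"x":2,"y":4,"z":-50,"rx":0,"ry":0,"rz":-0.16}]' 0.6 15
python3 -m jog '[{"x":0,"y":0,"z":0,"rx":0,"ry":0,"rz":0},{"x":0,"y":0,"z":0,"rx":0,"ry":0,"rz":0},{"x":0,"y":0,"z":0,"rx":0,"ry":0,"rz":0}]'
```

```text
clock: 12.9
position: [0.4653, -0.1321, 0.1795]
ee_rot: [-3.128, -0.284, 0.003]
force: [-1.2, -0.4, -0.0]
opening: 0.053
finger_force: 0.0
clock: 13.2
position: [0.4659, -0.1324, 0.1812]
ee_rot: [3.129, 0.282, 0.002]
force: [0.3, -0.4, -0.5]
opening: 0.0526
finger_force: 0.0
```

```bash
python3 -m jog '[{"x":0,"y":0,"z":-20,"rx":0,"ry":0,"rz":0},{"x":0,"y":0,"z":-40,"rx":0,"ry":0,"rz":0},{"x":0,"y":0,"z":-54,"rx":0,"ry":0,"rz":0},{"x":0,"y":0,"z":-54,"rx":0,"ry":0,"rz":0},{"x":0,"y":0,"z":-54,"rx":0,"ry":0,"rz":0}]'
python3 -m jog '[{"x":0,"y":0,"z":0,"rx":0,"ry":0,"rz":0},{"x":0,"y":0,"z":0,"rx":0,"ry":0,"rz":0},{"x":0,"y":0,"z":0,"rx":0,"ry":0,"rz":0},{"x":0,"y":0,"z":0,"rx":0,"ry":0,"rz":0},{"x":0,"y":0,"z":0,"rx":0,"ry":0,"rz":0}]' 0 15
python3 -m jog '[{"x":0,"y":0,"z":0,"rx":0,"ry":0,"rz":0},{"x":0,"y":0,"z":0,"rx":0,"ry":0,"rz":0},{"x":0,"y":0,"z":0,"rx":0,"ry":0,"rz":0},{"x":0,"y":0,"z":0,"rx":0,"ry":0,"rz":0},{"x":0,"y":0,"z":0,"rx":0,"ry":0,"rz":0}]'
```

```text
clock: 13.7
position: [0.4658, -0.1323, 0.1271]
ee_rot: [3.129, 0.282, 0.0]
force: [-0.4, -0.6, -0.5]
opening: 0.0532
finger_force: 0.0
clock: 14.2
position: [0.4657, -0.1323, 0.1269]
ee_rot: [3.129, 0.282, 0.001]
force: [-0.2, -0.1, 0.6]
opening: 0.0147
finger_force: 0.0
clock: 14.7
position: [0.4657, -0.132, 0.1269]
ee_rot: [-3.129, -0.282, -0.0]
force: [-0.6, 2.5, 4.2]
opening: 0.0116
finger_force: 15.0
```

Gripped. Now I turn 0.59 rad gently.

```bash
python3 -m jog '[{"x":0,"y":0,"z":0,"rx":0,"ry":0,"rz":0.06},{"x":0,"y":0,"z":0,"rx":0,"ry":0,"rz":0.12},{"x":0,"y":0,"z":0,"rx":0,"ry":0,"rz":0.18},{"x":0,"y":0,"z":0,"rx":0,"ry":0,"rz":0.24},{"x":0,"y":0,"z":0,"rx":0,"ry":0,"rz":0.3}]'
python3 -m jog '[{"x":0,"y":0,"z":0,"rx":0,"ry":0,"rz":0.07},{"x":0,"y":0,"z":0,"rx":0,"ry":0,"rz":0.14},{"x":0,"y":0,"z":0,"rx":0,"ry":0,"rz":0.21},{"x":0,"y":0,"z":0,"rx":0,"ry":0,"rz":0.27},{"x":0,"y":0,"z":0,"rx":0,"ry":0,"rz":0.29}]'
python3 -m jog '[{"x":0,"y":0,"z":0,"rx":0,"ry":0,"rz":0},{"x":0,"y":0,"z":0,"rx":0,"ry":0,"rz":0},{"x":0,"y":0,"z":0,"rx":0,"ry":0,"rz":0},{"x":0,"y":0,"z":0,"rx":0,"ry":0,"rz":0},{"x":0,"y":0,"z":0,"rx":0,"ry":0,"rz":0}]'
cat > m6.py <<'E'
from m5 import *
A=np.array([.466,-.132])
grab('wrist','w6.png');grab('scene','s6.png');grab('top')
for n in('wrist','scene','top'):
    try: needle(n,A)
    except Exception as e: print(n,e)
E
python3 -W ignore m6.py
```

```text
clock: 15.2
position: [0.4656, -0.1319, 0.1268]
ee_rot: [-3.05, -0.751, -0.0]
force: [-1.3, 0.8, 4.0]
opening: 0.0117
finger_force: 15.0
clock: 15.7
position: [0.4655, -0.1317, 0.1268]
ee_rot: [-2.91, -1.181, -0.0]
force: [-0.4, 2.5, 5.7]
opening: 0.0119
finger_force: 15.0
clock: 16.2
position: [0.4655, -0.1318, 0.1268]
ee_rot: [-2.912, -1.179, -0.0]
force: [-1.3, 3.1, 5.1]
opening: 0.0119
finger_force: 15.0
wrist collar 3484 z [0.0608 0.0697 0.071 ] mid [ 0.6339 -0.1512  0.0632]
wrist needle n 282 line deg -7.069023141150426 from pivot -8.444175432669853 target -6.568968598438451 line y of collar mm 2.390692431676014
scene collar 150 z [0.061  0.069  0.0714] mid [ 0.6373 -0.1507  0.065 ]
scene needle n 2 line deg -27.37990872396552 from pivot -6.7678388235357385 target -6.568968598438451 line y of collar mm 42.39953467240518
top collar 116 z [0.0631 0.0696 0.076 ] mid [ 0.634  -0.1502  0.0673]
top OpenCV(4.12.0) /io/opencv/modules/calib3d/src/undistort.dispatch.cpp:347: error: (-215:Assertion failed) CV_IS_MAT(_src) && CV_IS_MAT(_dst) && (_src->rows == 1 || _src->cols == 1) && (_dst->rows == 1 || _dst->cols == 1) && _src->cols + _src->rows - 1 == _dst->rows + _dst->cols - 1 && (CV_MAT_TYPE(_src->type) == CV_32FC2 || CV_MAT_TYPE(_src->type) == CV_64FC2) && (CV_MAT_TYPE(_dst->type) == CV_32FC2 || CV_MAT_TYPE(_dst->type) == CV_64FC2) in function 'cvUndistortPointsInternal'
```

View pics/w6.png

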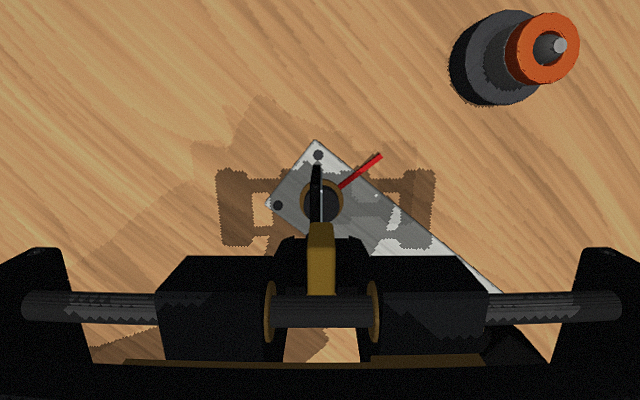

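The needle, from (340,187) to (380,155), points at the collar at (543,47). The line passes about 2.4 mm from the axis, the mirror is still and the grip is 15 N. I'll hold briefly and hand in.

```bash
python3 -m jog '[{"x":0,"y":0,"z":0,"rx":0,"ry":0,"rz":0},{"x":0,"y":0,"z":0,"rx":0,"ry":0,"rz":0},{"x":0,"y":0,"z":0,"rx":0,"ry":0,"rz":0},{"x":0,"y":0,"z":0,"rx":0,"ry":0,"rz":0},{"x":0,"y":0,"z":0,"rx":0,"ry":0,"rz":0}]'
python3 -c "
from rig import ctrl
print(ctrl.finish_job())"
```

```text
clock: 16.85
position: [0.4655, -0.1318, 0.1268]
ee_rot: [-2.912, -1.179, -0.0]
force: [-1.3, 3.8, 5.5]
opening: 0.0114
finger_force: 15.0
the job is handed in; nothing more can be done
None
```

I handed the job in at 16.85 s: the orange bushing is seated collar up on the pin and released, and the mirror is held at 15 N with the line of sight measured about 2.4 mm from the collar's centre (no verdict was returned).

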